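# Sweep the unions into the counting tray's trough and shut its lid

### The arm

A 7-joint arm with a two-finger parallel gripper is mounted at the origin on a cart in front of the work surface, level with it; the furniture and walls round the work are solid. World frame = base frame: x ahead of the robot, y to its left, z up, the work surface at z = 0. Lengths are in m, angles in rad, forces in N, time in s.
With the tool pointing down it reaches from about 0.4 to 0.85 m from the base axis. Payload 4.5 kg.
Tool frame: the origin (TCP) lies at the very end of the fingers, on their centre line; the grasp point (between the pads) lies 19 mm behind it (r.pinch_z is the distance from the TCP to the grasp point, in m); z points along the fingers, y is the line along which they close (so a half turn about z gives the same grasp; the last joint's range is limited). The gripper opens to 88 mm and grips with 3 to 60 N. Pads are 18 mm wide; open, the fingers measure 123 mm over their backs; the gripper's body (75 mm by 187 mm) begins 45 mm behind the grasp point.
Start: joints at [-1.26, 0.689, -0.195, 1.565, 0.157, 0.902, -0.215], TCP at [0.171, 0.601, 0.239] pointing down, gripper open.
Joint ranges: [-3.01, 3.01], [-0.46, 2.08], [-1.47, 1.51], [0.13, 2.56], [-1, 4.14], [0.04, 2.09], [-2.66, 2.66]. Speed limits (rad/s): [2.57, 2.57, 3.14, 3.14, 3.14, 3.14, 3.14].

### API

Orientations are given as a unit quaternion [x, y, z, w].
In Python, from plant import r, cams gives the robot as it stands.
- The arm moves only by the shell command python3 -m pendant 'ROWS' [FORCE]. ROWS is JSON, a list of rows, each a list of 3 entries, a list of its own where there are three numbers: the closure, from -1 (fully open) to 1 (shut), then the shift along the tool's x, y, z in mm, then the turn, a rotation vector about the tool's x, y, z in degrees. A call has 1 to 8 rows; each row shifts and turns the commanded pose from where the row before left it, along the tool's axes as they then stand; what a row does not reach is not made up. A row lasts 1/8 s, in which the tool goes at most 62.5 mm and 10.7 degrees, less where a joint would pass 70% of its speed; a pose out of reach is approached as far as the arm can. A call with a gripper value outside its range is refused whole. The fingers move at their own pace and stop on an object; FORCE is the grip in N (left out, the last holds). Time passes only in rows, so rows that do not move let the fingers close. It gives the time, the measured TCP pose, the force, the opening and the grip force at its end, in the units of the state.
- r.get_state(): the state, without advancing time (a new reading comes with each control period).
- cams.snapshot(name): name is "scene" or "top" or "wrist"; returns a dict with "img" (480x640x3 uint8, red, green, blue), "camera_matrix" (3x3 intrinsics, pixels), "camera_from_world" (4x4, takes a point from world to camera coordinates); the wrist camera has in their place "tool_from_camera" (4x4, takes a point from camera to tool coordinates, whose origin is the TCP and whose axes are the flange's). Camera axes: x right, y up, looking along -z (the intrinsics and any distortion apply to the point x, -y, -z); pixel columns grow to the right and rows downward; lengths in m; the calibration is good to about 2 mm. A picture is of the moment at which its call begins: read the wrist's pose just before it. There is no depth.
- r.finish_job(): hands the job in; it is judged then, once.
The state is a dict: "clock": time; "q": joint angles; "qd": joint speeds; "joint_torque": joint torques, N m; "tool_pos": TCP position; "eef_rot": TCP orientation; "contact_force": force on the tool from outside, world axes, zero at the start; "moment": the same for the moment, N m; "opening": opening from 0.0 (shut) to 1.0 (fully open); "finger_force": force on a finger pad.
Only numpy, scipy, OpenCV 4.12 (cv2) and the standard library are available. Lean on these libraries where they do the work, as an engineer would, in place of code of your own. Each camera call takes 0.05 s, during which the arm holds its last target. There are 200 camera calls.

### The job

Sort the counting tray: with the outside of the fingers gently sweep the three tube unions across the platform and over its open edge into the trough, without gripping, pressing or lifting them, and leave the rubber stopper standing where it is on the platform. Then push the trough's lid over and press it fully shut, so that the unions are closed in. Do not disturb the vial, beaker and bottle beside the tray.

Things in the scene. Friction and masses are not known exactly. Their poses are not given: they have to be found in the camera images.
- tray: Grey plastic counting tray, 214 (x = -114 to +100) by 220 (y) mm; it does not move when pushed. Origin on the worktop under the platform; its -x side is the trough side. Flat sorting platform, top 28 mm above the worktop, x = -50 to +96, y = -106 to +106 mm. A rim 4 mm thick, 38 mm high (10 mm above the platform) runs along the back (+x) and both ends (+-y).
- platform_edge (a point): Middle of the platform's edge above the trough (tray x = -50, y = 0, z = 28 mm). The edge runs along the tray's y and has no rim, so that parts swept over it drop into the trough.
- trough_center (a point): Centre of the trough's floor (tray x = -80, y = 0, z = 4 mm). The trough is 60 mm wide (x = -110 to -50), 212 mm long, its floor 24 mm below the platform. Front wall 4 mm thick, top 28 mm above the worktop. At the +y end a low sill, 16 mm high, with a pouring spout that sticks out 22 mm. The shut lid leaves 25 mm of height, so a union lies in it but cannot stand on end.
- trough_lid (a joint): Angle of the trough's lid in rad: 0 = shut, flat over the trough; grows as it swings open, outward to the tray's -x side; 1.57 = upright; stop at 1.95. Starts open at 1.65 to 1.9, leaning outward. The hinge has friction (0.035 N m, about 0.6 N at the edge): the lid stays at any angle where it is left and has to be pushed all the way.
- lid_hinge (a point): Middle of the lid's hinge line, along the tray's y at tray x = -110, z = 31 mm. The lid is a clear plate with a grey frame, 66 mm from hinge to free edge, 204 mm long, 3 mm thick (6 mm at the edge). The face that looks outward while it is open is its top when shut; then the top is 33 mm above the worktop, 35 at the edge.
- lid_edge (a point): Middle of the lid's free edge, 64 mm from the hinge line; it moves with the lid.
- union_a_center (a point): Centre of a loose tube union (light grey metal fitting, three hexagons on one axis, 36 mm long, 13 to 15 mm thick, 30 g), lying on the tray's platform within about 45 degrees of the trough's direction. All three unions are alike.
- union_b_center (a point): Centre of a loose tube union (light grey metal fitting, three hexagons on one axis, 36 mm long, 13 to 15 mm thick, 30 g), lying on the tray's platform within about 45 degrees of the trough's direction. All three unions are alike.
- union_c_center (a point): Centre of a loose tube union (light grey metal fitting, three hexagons on one axis, 36 mm long, 13 to 15 mm thick, 30 g), lying on the tray's platform within about 45 degrees of the trough's direction. All three unions are alike.
- union_a: The same union: origin at the middle of its underside at the start, its length along its own y.
- union_b: The same union: origin at the middle of its underside at the start, its length along its own y.
- union_c: The same union: origin at the middle of its underside at the start, its length along its own y.
- stopper: Beige rubber stopper, a cone 28 mm across and 26 mm high, standing on the tray's platform among the unions; origin at the centre of its underside. Stays where it is.
- tall_vial: Glass vial with white cap, 23 mm across, 51 mm high, standing loose beside the tray; origin at the centre of its underside.
- small_beaker: Glass beaker, 46 mm across, 58 mm high, standing loose beside the tray; origin at the centre of its underside.
- amber_bottle: Amber bottle with black cap, 49 mm across, 99 mm high, standing loose behind the tray; origin at the centre of its underside.

How it is judged:
On the way, in this order (a step that is already met when the one before it is completed fails the run):
1. all three unions lie in the trough while its lid is open (x of union_a_center in the frame of tray between -0.112 and -0.05 m and y of union_a_center in the frame of tray between -0.108 and 0.108 m and z of each of union_a_center, union_b_center, union_c_center in the frame of tray below 0.024 m and x of union_b_center in the frame of tray between -0.112 and -0.05 m and y of union_b_center in the frame of tray between -0.108 and 0.108 m and x of union_c_center in the frame of tray between -0.112 and -0.05 m and y of union_c_center in the frame of tray between -0.108 and 0.108 m and value of joint trough_lid above 0.5 rad), for 0.2 s.
2. the lid is shut (value of joint trough_lid below 0.05 rad), for 0.2 s.
At the end, for the whole second after the job is handed in: All three unions lie in the trough (centres between its walls and at least 4 mm below the platform's level), the lid is shut to within 0.05 rad, and the stopper stands upright on the platform within 20 mm of its start (x of union_a_center in the frame of tray between -0.112 and -0.05 m and y of union_a_center in the frame of tray between -0.108 and 0.108 m and z of each of union_a_center, union_b_center, union_c_center in the frame of tray below 0.024 m and x of union_b_center in the frame of tray between -0.112 and -0.05 m and y of union_b_center in the frame of tray between -0.108 and 0.108 m and x of union_c_center in the frame of tray between -0.112 and -0.05 m and y of union_c_center in the frame of tray between -0.108 and 0.108 m and value of joint trough_lid below 0.05 rad and angle between stopper's own z axis and vertical below 0.2 rad and z of stopper in the frame of tray above 0.024 m and distance of stopper from where it was at the start of the episode below 0.02 m); the robot touches nothing.
It fails at once if a union is lifted off the tray, or gripped or pressed by the fingers with over 15 N (z of any of union_a_center, union_b_center, union_c_center in the frame of tray above 0.056 m or contact force between the fingers and union_a above 15 N or contact force between the fingers and union_b above 15 N or contact force between the fingers and union_c above 15 N).
It fails at once if the tall vial is shifted more than 20 mm or tipped (distance of tall_vial from where it was at the start of the episode above 0.02 m or angle between tall_vial's own z axis and vertical above 0.35 rad).
It fails at once if the small beaker is shifted more than 20 mm or tipped (distance of small_beaker from where it was at the start of the episode above 0.02 m or angle between small_beaker's own z axis and vertical above 0.35 rad).
It fails at once if the amber bottle is shifted more than 20 mm or tipped (distance of amber_bottle from where it was at the start of the episode above 0.02 m or angle between amber_bottle's own z axis and vertical above 0.35 rad).
It fails at once if the rubber stopper is shifted more than 20 mm or tipped (distance of stopper from where it was at the start of the episode above 0.02 m or angle between stopper's own z axis and vertical above 0.35 rad).
It also fails if it takes over 51 s, if anything falls off the work surface, if the arm or the gripper's body presses on something with over 40 N, if the wrist force passes 120 N, or if a joint passes its speed limit or range.

## Working session

There is one attempt and no reset: what is moved stays moved. The work goes in short steps, Python scripts to look and compute and a shell command to move; the robot and the scene stay as the last step left them, time stands still between calls to the robot, and variables do not carry over. Pictures are saved under pics/ and viewed, at most 10 in all, crops included, and the job is handed in when it is done.

```bash
mkdir -p pics; ls; python3 - <<'E'
from plant import r,cams
import cv2,numpy as np
s=r.get_state();print(s['clock'],s['tool_pos'],s['eef_rot'],s['opening'])
for n in('top','scene'):
    d=cams.snapshot(n);cv2.imwrite(f'pics/{n}0.png',d['img'][:,:,::-1])
    print(n,d['camera_matrix'],d['camera_from_world'],d.keys())
E
```

```text
pics
0.0 [0.17068718 0.60059834 0.23791363] [ 1.37911941e-01  9.90444087e-01 -8.97089953e-04 -5.26696297e-05] 0.9996355793784666
top [[615.03263744   0.         324.40063373]
 [  0.         615.03263744 241.88765866]
 [  0.           0.           1.        ]] [[ 0.02794932 -0.99954208 -0.01159605  0.33686277]
 [ 0.99755533  0.02714672  0.06439268 -0.56738139]
 [-0.0640484  -0.01336743  0.99785726 -0.87546039]
 [ 0.          0.          0.          1.        ]] dict_keys(['img', 'camera_matrix', 'camera_from_world'])
scene [[469.74218205   0.         318.66602866]
 [  0.         469.74218205 248.6399027 ]
 [  0.           0.           1.        ]] [[-7.06259135e-01 -7.07953338e-01  3.25540414e-04  6.27324123e-01]
 [ 2.72458420e-01 -2.71381927e-01  9.23102518e-01 -1.22538513e-01]
 [-6.53425163e-01  6.52038282e-01  3.84553813e-01 -7.64939351e-01]
 [ 0.00000000e+00  0.00000000e+00  0.00000000e+00  1.00000000e+00]] dict_keys(['img', 'camera_matrix', 'camera_from_world'])
```

View pics/top0.png

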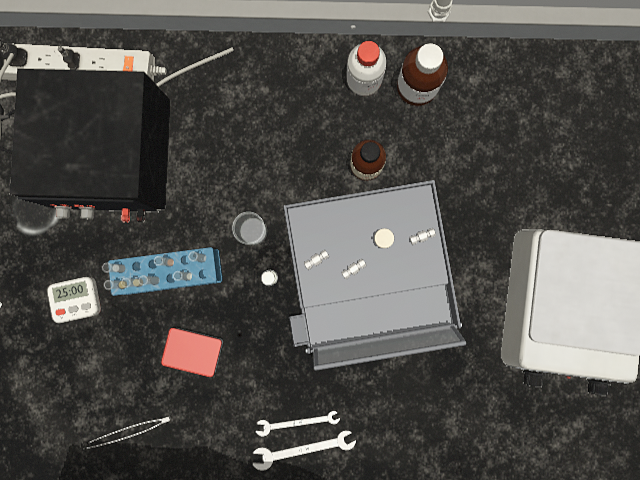

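View pics/scene0.png

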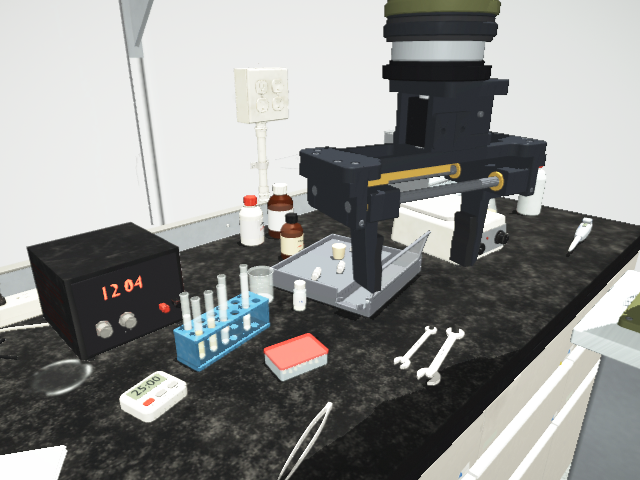

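The top view shows the tray with unions at about (316,260), (353,268) and (422,236). The stopper is at (384,238), the vial at (269,278), the beaker at (249,228), the bottle at (369,160), and the lid lies open at rows 325–365. Next I'll turn these into positions.

```bash
cat > h.py <<'E'
import cv2,numpy as np
from plant import r,cams
from scipy.spatial.transform import Rotation as Ro
def ray(d,u,v,z):
    K=d['camera_matrix'];T=d['camera_from_world'];R=T[:3,:3];c=-R.T@T[:3,3]
    p=np.linalg.inv(K)@[u,v,1];w=R.T@[p[0],-p[1],-p[2]]
    return c+w*(z-c[2])/w[2]
def proj(d,P):
    T=d['camera_from_world'];q=T[:3,:3]@P+T[:3,3];q=d['camera_matrix']@[q[0],-q[1],-q[2]];return q[:2]/q[2]
E
python3 - <<'E'
from h import *
from scipy.optimize import least_squares
d=cams.snapshot('top');im=d['img']
# tray corners of outer rim
obs=[((100,110,38),(285.5,206.5)),((100,-110,38),(434,182))]
g=cv2.cvtColor(im,cv2.COLOR_RGB2GRAY)
def tw(p,t):
    c,s=np.cos(p[2]),np.sin(p[2]);return np.array([p[0]+c*t[0]-s*t[1],p[1]+s*t[0]+c*t[1],t[2]])
f=lambda p:np.concatenate([proj(d,tw(p,np.array(t)/1e3))-o for t,o in obs])
p=least_squares(f,[.6,.3,.15]).x;print('tray',p,f(p))
def loc(w):
    c,s=np.cos(p[2]),np.sin(p[2]);a=w[:2]-p[:2];return np.round(1e3*np.array([c*a[0]+s*a[1],-s*a[0]+c*a[1]]),1)
hs=cv2.cvtColor(im,cv2.COLOR_RGB2HSV)
m=(g>175).astype(np.uint8);m[:200]=0;m[300:]=0;m[:,:290]=0;m[:,450:]=0
m=cv2.morphologyEx(m,cv2.MORPH_CLOSE,np.ones((7,7)))
n,l,st,ce=cv2.connectedComponentsWithStats(m)
for i in range(1,n):
    if st[i,4]<30:continue
    ys,xs=np.where(l==i);z=.036
    P=np.array([loc(ray(d,x,y,z)) for x,y in zip(xs,ys)]);u,s_,vt=np.linalg.svd(P-P.mean(0),full_matrices=0)
    print(ce[i],st[i,4],'tray',P.mean(0),'angle from y deg',np.degrees(np.arctan2(vt[0,0],vt[0,1])),'ext',np.ptp((P-P.mean(0))@vt[0]))
for n_,u,v,z in [('stop',384,238,.054),('vial',269,278,.051),('beak',249,228,.05),('bott',371,152,.099)]:
    print(n_,loc(ray(d,u,v,z)))
for t in[(-50,106,28),(-50,-106,28),(-114,110,28),(-114,-110,28),(96,0,28)]: print(t,proj(d,tw(p,np.array(t)/1e3)))
for a in(1.65,1.9):
  for y in(102,-102):
    print('lid',a,proj(d,tw(p,np.array((-110+66*np.cos(a),y,31+66*np.sin(a)))/1e3)))
x=cv2.resize(im[170:380,270:480],None,fx=2.8,fy=2.8,interpolation=cv2.INTER_CUBIC)
cv2.imwrite('pics/crop.png',x[:,:,::-1])
c,s=np.cos(p[2]),np.sin(p[2])
S=r.get_state();Rt=Ro.from_quat(S['eef_rot']).as_matrix();print(Rt,'tcp tray',loc(S['tool_pos']), 'tool y dir in tray deg',np.degrees(np.arctan2(Rt[1,1],Rt[0,1])-p[2]))
E
```

```text
tray [0.52835914 0.28441879 0.19108268] [-1.46138116  0.23556489  1.45672176 -0.25943863]
[384.10231023 237.8679868 ] 303 tray [ 32.61320132 -24.04620462] angle from y deg -80.41608500462864 ext 27.335330962454094
[423.27868852 236.01639344] 183 tray [ 26.09781421 -79.66338798] angle from y deg -12.14800640798833 ext 40.667657209761686
[314.2893401  260.80203046] 197 tray [16.50507614 79.74568528] angle from y deg 159.30978977384115 ext 50.250832513220544
[354.14035088 268.69005848] 171 tray [-3.85146199 25.48362573] angle from y deg 156.78276588850315 ext 35.97818287452613
stop [ 31.4 -22.1]
vial [  2.5 146. ]
beak [ 76.7 162.9]
bott [145.6 -20.1]
(-50, 106, 28) [303.86509392 309.7195236 ]
(-50, -106, 28) [449.75366223 285.66181835]
(-114, 110, 28) [308.28401237 354.64767877]
(-114, -110, 28) [460.40182587 329.57372882]
(96, 0, 28) [359.88158055 197.92028775]
lid 1.65 [312.45949193 360.78407852]
lid 1.65 [465.49840682 335.55995341]
lid 1.9 [314.50610123 372.64060316]
lid 1.9 [467.1161296  347.49011162]
[[-9.61935109e-01  2.73277823e-01 -2.77000067e-04]
 [ 2.73277943e-01  9.61934155e-01 -1.35927719e-03]
 [-1.05004486e-04 -1.38323446e-03 -9.99999038e-01]] tcp tray [-291.   378.5] tool y dir in tray deg 63.19234317274976
```

View pics/crop.png

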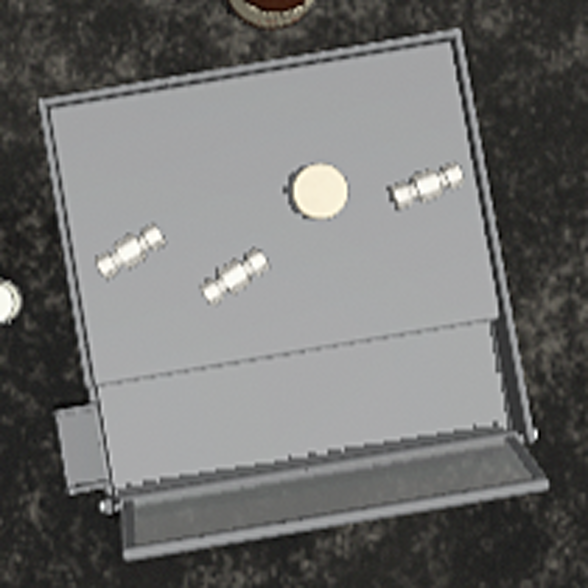

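The crop gives unions at about tray (16,77), (-6,25) and (24,-80) mm, and the stopper at about (31,-22). The lid is leaning at about 1.85. I'll square the tool to the tray, close the fingers and fly over.

```bash
cat >> h.py <<'E'
TR=np.array([.530,.2845,.191])
def loc(w):
    c,s=np.cos(TR[2]),np.sin(TR[2]);a=np.array(w[:2])-TR[:2];return np.round(1e3*np.array([c*a[0]+s*a[1],-s*a[0]+c*a[1],w[2] if len(w)>2 else 0]),1)
def tcp():
    S=r.get_state();R=Ro.from_quat(S['eef_rot']).as_matrix()
    print('t',S['clock'],'tcp tray',loc(S['tool_pos']),'ydir',np.round(np.degrees(np.arctan2(R[1,1],R[0,1])-TR[2]),1),'zdir',R[:,2].round(3),'F',np.round(S['contact_force'],1),'open',round(S['opening'],3));return S,R
E
python3 -m pendant '[[1,[0,0,0],[0,0,-9]],[1,[0,0,0],[0,0,-9]],[1,[0,0,0],[0,0,-8.8]],[1,[-40,-44,0],[0,0,0]],[1,[-40,-44,0],[0,0,0]],[1,[-40,-44,0],[0,0,0]],[1,[-40,-44,0],[0,0,0]]]' 10
python3 -m pendant '[[1,[-40,-44,0],[0,0,0]],[1,[-40,-44,5],[0,0,0]],[1,[-40,-44,20],[0,0,0]],[1,[-40,-44,20],[0,0,0]],[1,[0,0,20],[0,0,0]],[1,[0,0,0],[0,0,0]]]'
python3 - <<'E'
from h import *
S,R=tcp();d=cams.snapshot('wrist');cv2.imwrite('pics/w1.png',d['img'][:,:,::-1]);print(d['tool_from_camera'],d['camera_matrix'])
E
```

```text
clock: 1.02
tool_pos: [0.3627, 0.4574, 0.2385]
eef_rot: [-0.095, 0.995, -0.0, -0.0]
contact_force: [1.1, 0.9, 0.5]
opening: 0.23
finger_force: 0.0
clock: 1.78
tool_pos: [0.5505, 0.3154, 0.172]
eef_rot: [-0.095, 0.995, -0.001, -0.002]
contact_force: [-1.4, -0.3, -0.1]
opening: 0.008
finger_force: 0.0
t 1.775 tcp tray [ 26.   26.5 172. ] ydir 89.9 zdir [-0.004 -0.002 -1.   ] F [-1.4 -0.3 -0.1] open 0.008
[[ 1.85731335e-04  9.53233981e-01  3.02233259e-01  7.86758868e-02]
 [ 9.99999450e-01  1.35034345e-04 -1.04042341e-03 -8.31646739e-04]
 [-1.03257882e-03  3.02233286e-01 -9.53233431e-01 -1.45822223e-01]
 [ 0.00000000e+00  0.00000000e+00  0.00000000e+00  1.00000000e+00]] [[342.29868763   0.         321.33323315]
 [  0.         342.29868763 238.18886069]
 [  0.           0.           1.        ]]
```

View pics/w1.png

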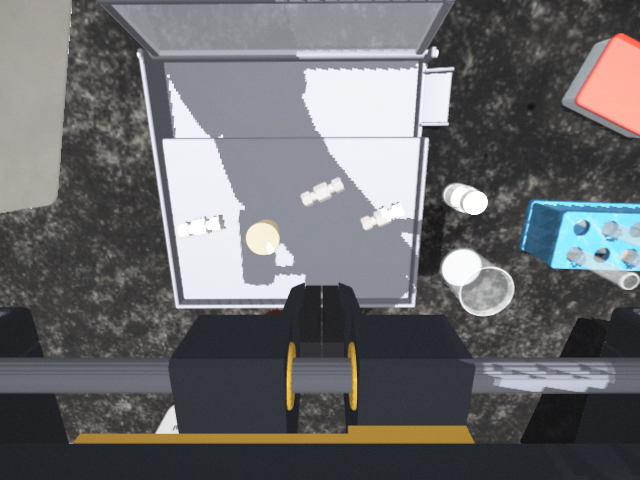

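The wrist view shows the unions at (322,191), (383,216) and (201,226). The stopper top is at (263,235), and the platform edge runs from (164,138) to (427,138). I'll locate these in the tray frame.

```bash
python3 - <<'E'
from h import *
S,R=tcp();d=cams.snapshot('wrist')
T=d['tool_from_camera'];K=d['camera_matrix'];t=S['tool_pos']
def w(u,v,z):
    p=np.linalg.inv(K)@[u,v,1];dirw=R@(T[:3,:3]@[p[0],-p[1],-p[2]]);c=t+R@T[:3,3];return loc(c+dirw*(z-c[2])/dirw[2])
for n,u,v,z in[('edgeL',164,138,.028),('edgeR',427,138,.028),('backrimL',177,305,.038),('backrimR',415,305,.038),('u2',322,192,.035),('u1',383,216,.035),('u3',201,226,.035),('stop',263,238,.054),('u3 right end',224,223,.035),('u1 left end',362,224,.035),('lidtopL',127,55,.094),('lidtopR',437,52,.031)]:print(n,w(u,v,z))
E
```

```text
t 1.825 tcp tray [ 26.3  28.  173.4] ydir 90.0 zdir [-0.002 -0.    -1.   ] F [0.5 0.3 0.8] open 0.005
edgeL [ -46.1 -101.    28. ]
edgeR [-46.3 113.8  28. ]
backrimL [ 100.8 -104.8   38. ]
backrimR [100.8 113.6  38. ]
u2 [-3.  28.1 35. ]
u1 [17.5 80.2 35. ]
u3 [ 26.5 -76.1  35. ]
stop [ 31.3 -19.9  54. ]
u3 right end [ 23.8 -56.   35. ]
u1 left end [24.6 62.5 35. ]
lidtopL [-94.4 -87.4  94. ]
lidtopR [-108.6  114.7   31. ]
```

```bash
python3 -m pendant '[[1,[-4,0,40],[0,0,0]],[1,[-4,0,40],[0,0,0]],[1,[-2,0,35],[0,0,0]],[1,[0,0,16],[0,0,0]],[1,[0,0,8],[0,0,0]],[1,[0,0,0],[0,0,0]]]'; python3 -c "
from h import *;tcp()"
```

```text
clock: 2.62
tool_pos: [0.5614, 0.3192, 0.0357]
eef_rot: [-0.096, 0.995, 0.0, 0.0]
contact_force: [0.4, 0.3, 0.3]
opening: 0.003
finger_force: 0.0
t 2.625 tcp tray [37.5 28.1 35.7] ydir 90.0 zdir [ 0.001  0.001 -1.   ] F [0.4 0.3 0.3] open 0.003
```

```bash
python3 -m pendant '[[1,[4,0,2.5],[0,0,0]],[1,[5,0,0],[0,0,0]],[1,[5,0,0],[0,0,0]],[1,[5,0,0],[0,0,0]],[1,[6,0,0],[0,0,0]],[1,[6,0,0],[0,0,0]],[1,[6,0,0],[0,0,0]],[1,[6,0,0],[0,0,0]]]'
python3 -m pendant '[[1,[6,0,0],[0,0,0]],[1,[6,0,0],[0,0,0]],[1,[6,0,0],[0,0,0]],[1,[6,0,0],[0,0,0]],[1,[6,0,0],[0,0,0]],[1,[6,0,0],[0,0,0]],[1,[5,0,0],[0,0,0]],[1,[0,0,0],[0,0,0]]]'
python3 - <<'E'
from h import *
tcp();d=cams.snapshot('wrist');cv2.imwrite('pics/w2.png',d['img'][:320:,:,::-1])
E
```

```text
clock: 3.62
tool_pos: [0.5187, 0.3104, 0.0324]
eef_rot: [-0.095, 0.995, 0.0, 0.0]
contact_force: [0.2, 0.6, 1.2]
opening: 0.006
finger_force: 0.2
clock: 4.62
tool_pos: [0.4783, 0.3026, 0.0324]
eef_rot: [-0.096, 0.995, -0.0, -0.0]
contact_force: [0.7, 0.3, 0.0]
opening: 0.007
finger_force: 0.0
t 4.625 tcp tray [-47.4  27.6  32.4] ydir 90.0 zdir [-0. -0. -1.] F [0.7 0.3 0. ] open 0.007
```

View pics/w2.png

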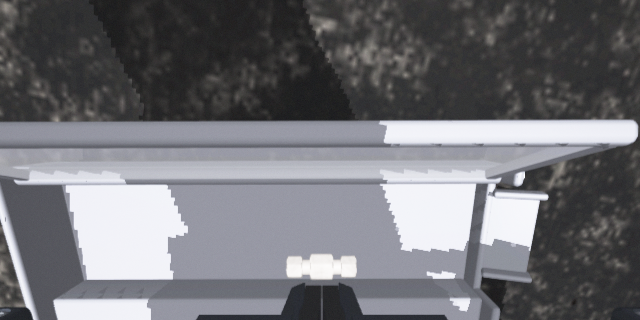

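The union lies flat in the trough at (322,267). Union at y=80 is next.

```bash
python3 -m pendant '[[1,[0,0,-40],[0,0,0]],[1,[-49,26,0],[0,0,0]],[1,[-49,26,0],[0,0,0]],[1,[0,0,0],[0,0,0]],[1,[0,0,25],[0,0,0]],[1,[0,0,15],[0,0,0]],[1,[0,0,0],[0,0,0]]]'
python3 -c "
from h import *;tcp()"
```

```text
clock: 5.55
tool_pos: [0.5637, 0.371, 0.0309]
eef_rot: [-0.095, 0.995, -0.001, -0.002]
contact_force: [-0.3, -0.2, -0.6]
opening: 0.003
finger_force: 0.0
t 5.55 tcp tray [49.6 78.6 30.9] ydir 90.0 zdir [-0.003 -0.002 -1.   ] F [-0.3 -0.2 -0.6] open 0.003
```

```bash
python3 -m pendant '[[1,[5,0,0],[0,0,0]],[1,[5,0,0],[0,0,0]],[1,[5,0,0],[0,0,0]],[1,[5,0,0],[0,0,0]],[1,[6,0,0],[0,0,0]],[1,[6,0,0],[0,0,0]],[1,[6,0,0],[0,0,0]],[1,[6,0,0],[0,0,0]]]'
python3 -m pendant '[[1,[6,0,0],[0,0,0]],[1,[6,0,0],[0,0,0]],[1,[6,0,0],[0,0,0]],[1,[6,0,0],[0,0,0]],[1,[6,0,0],[0,0,0]],[1,[6,0,0],[0,0,0]],[1,[6,0,0],[0,0,0]],[1,[6,0,0],[0,0,0]]]'
python3 -m pendant '[[1,[6,0,0],[0,0,0]],[1,[0,0,0],[0,0,0]],[1,[0,0,-40],[0,0,0]],[1,[0,0,0],[0,0,0]]]'
python3 - <<'E'
from h import *
tcp();d=cams.snapshot('wrist');cv2.imwrite('pics/w3.png',d['img'][:320:,:,::-1])
E
```

```text
clock: 6.55
tool_pos: [0.5215, 0.3639, 0.0324]
eef_rot: [-0.095, 0.995, 0.0, 0.0]
contact_force: [0.5, 0.2, -0.1]
opening: 0.007
finger_force: 0.2
clock: 7.55
tool_pos: [0.4742, 0.3547, 0.0323]
eef_rot: [-0.095, 0.995, -0.0, -0.0]
contact_force: [0.6, 0.1, -0.7]
opening: 0.004
finger_force: 0.0
clock: 8.05
tool_pos: [0.4706, 0.3551, 0.0747]
eef_rot: [-0.095, 0.995, 0.002, 0.002]
contact_force: [1.4, -1.5, -0.1]
opening: 0.006
finger_force: 0.0
t 8.05 tcp tray [-44.9  80.6  74.7] ydir 90.0 zdir [ 0.004  0.004 -1.   ] F [ 1.4 -1.5 -0.1] open 0.006
```

View pics/w3.png

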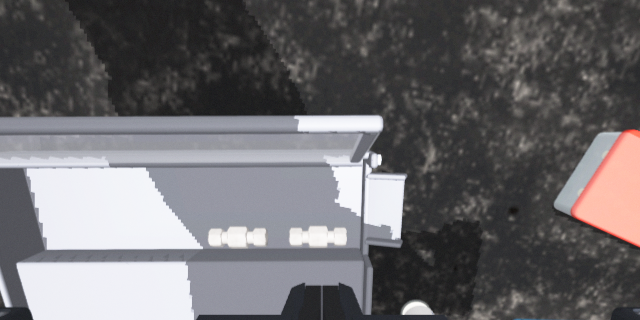

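Both unions are in the trough, at (237,237) and (318,237). The third one, at y=-76, is next, flying above the stopper.

```bash
python3 -m pendant '[[1,[-26,-39.5,0],[0,0,0]],[1,[-26,-39.5,0],[0,0,0]],[1,[-26,-39.5,0],[0,0,0]],[1,[-26,-39.5,0],[0,0,0]],[1,[0,0,0],[0,0,0]],[1,[0,0,26],[0,0,0]],[1,[0,0,15],[0,0,0]],[1,[0,0,0],[0,0,0]]]'
python3 -c "
from h import *;tcp()"
```

```text
clock: 9.1
tool_pos: [0.5998, 0.2189, 0.0301]
eef_rot: [-0.096, 0.995, -0.0, -0.001]
contact_force: [-0.4, 0.1, 0.3]
opening: 0.008
finger_force: 0.0
t 9.1 tcp tray [ 56.  -77.6  30.1] ydir 90.1 zdir [-0.002 -0.    -1.   ] F [-0.4  0.1  0.3] open 0.008
```

```bash
python3 -m pendant '[[1,[5,0,-1],[0,0,0]],[1,[5,0,0],[0,0,0]],[1,[5,0,0],[0,0,0]],[1,[5,0,0],[0,0,0]],[1,[6,0,0],[0,0,0]],[1,[6,0,0],[0,0,0]],[1,[6,0,0],[0,0,0]],[1,[6,0,0],[0,0,0]]]'
python3 -m pendant '[[1,[6,0,0],[0,0,0]],[1,[6,0,0],[0,0,0]],[1,[6,0,0],[0,0,0]],[1,[6,0,0],[0,0,0]],[1,[6,0,0],[0,0,0]],[1,[6,0,0],[0,0,0]],[1,[6,0,0],[0,0,0]],[1,[6,0,0],[0,0,0]]]'
python3 -m pendant '[[1,[6,0,0],[0,0,0]],[1,[5,0,0],[0,0,0]],[1,[0,0,0],[0,0,0]],[1,[0,0,-60],[0,0,0]],[1,[0,0,-60],[0,0,0]],[1,[0,0,0],[0,0,0]]]'
python3 - <<'E'
from h import *
S,R=tcp();d=cams.snapshot('wrist');cv2.imwrite('pics/w4.png',d['img'][:320:,:,::-1])
E
```

```text
clock: 10.1
tool_pos: [0.5574, 0.2099, 0.0324]
eef_rot: [-0.095, 0.995, 0.0, 0.0]
contact_force: [0.5, 0.1, 0.0]
opening: 0.007
finger_force: 0.2
clock: 11.1
tool_pos: [0.51, 0.2007, 0.0323]
eef_rot: [-0.095, 0.995, -0.0, -0.0]
contact_force: [0.7, 1.0, -1.1]
opening: -0.001
finger_force: 0.0
clock: 11.85
tool_pos: [0.5027, 0.2002, 0.1565]
eef_rot: [-0.095, 0.995, 0.002, 0.004]
contact_force: [-0.8, -0.2, -0.1]
opening: 0.012
finger_force: 0.0
t 11.85 tcp tray [-42.8 -77.6 156.5] ydir 90.0 zdir [ 0.008  0.004 -1.   ] F [-0.8 -0.2 -0.1] open 0.012
```

View pics/w4.png

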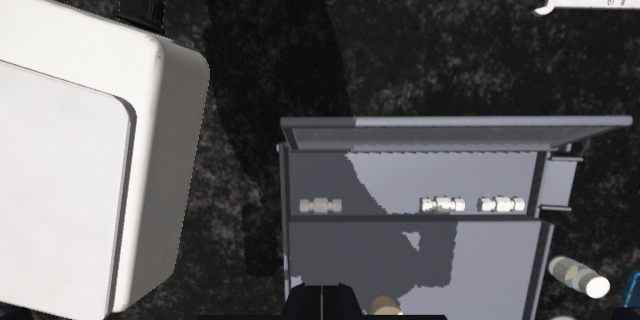

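All three unions lie in the trough at (321,206), (442,205) and (500,205), and the lid still leans out. I'll go over it to the outside.

```bash
python3 -m pendant '[[1,[40,28,0],[0,0,0]],[1,[40,28,0],[0,0,0]],[1,[43,28,0],[0,0,0]],[1,[0,0,0],[0,0,0]],[1,[0,0,35],[0,0,0]],[1,[0,0,31],[0,0,0]],[1,[0,0,0],[0,0,0]]]'
python3 -c "
from h import *;tcp()"
```

```text
clock: 12.78
tool_pos: [0.3628, 0.2562, 0.0843]
eef_rot: [-0.095, 0.995, -0.002, -0.002]
contact_force: [-0.5, -0.3, -0.4]
opening: 0.005
finger_force: 0.0
t 12.775 tcp tray [-169.5    4.    84.3] ydir 90.0 zdir [-0.003 -0.004 -1.   ] F [-0.5 -0.3 -0.4] open 0.005
```

```bash
python3 -m pendant '[[1,[-7,0,0],[0,0,0]],[1,[-7,0,0],[0,0,0]],[1,[-7,0,0],[0,0,0]],[1,[-7,0,0],[0,0,0]],[1,[-7,0,0],[0,0,0]],[1,[-7,0,0],[0,0,0]],[1,[-8,0,0],[0,0,0]],[1,[0,0,0],[0,0,0]]]'
python3 - <<'E'
from h import *
S,R=tcp()
E
python3 -m pendant '[[1,[-7,0,1],[0,0,0]],[1,[-7,0,1],[0,0,0]],[1,[-6,0,2],[0,0,0]],[1,[-6,0,3],[0,0,0]],[1,[-5,0,3],[0,0,0]],[1,[-5,0,4],[0,0,0]],[1,[0,0,0],[0,0,0]]]'
python3 - <<'E'
from h import *
S,R=tcp();d=cams.snapshot('scene');cv2.imwrite('pics/s5.png',cv2.resize(d['img'][200:330,220:480,::-1],None,fx=3,fy=3))
E
```

```text
clock: 13.78
tool_pos: [0.4131, 0.2675, 0.0863]
eef_rot: [-0.095, 0.995, 0.0, 0.0]
contact_force: [-0.1, -0.2, 0.5]
opening: 0.005
finger_force: 0.0
t 13.775 tcp tray [-117.9    5.5   86.3] ydir 90.0 zdir [ 0.001  0.001 -1.   ] F [-0.1 -0.2  0.5] open 0.005
clock: 14.65
tool_pos: [0.4479, 0.2742, 0.072]
eef_rot: [-0.095, 0.995, -0.0, -0.0]
contact_force: [-0.4, 0.9, -0.1]
opening: 0.009
finger_force: 0.0
t 14.65 tcp tray [-82.6   5.4  72. ] ydir 90.0 zdir [-0. -0. -1.] F [-0.4  0.9 -0.1] open 0.009
```

View pics/s5.png

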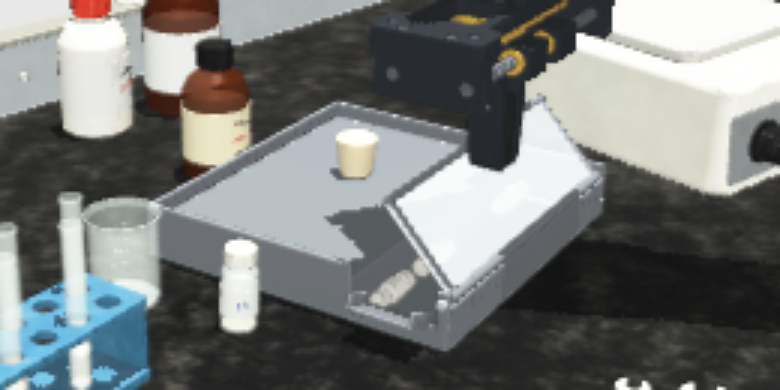

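The lid leans inward at about 50° with the fingertip on its outer face, and the stopper is standing. I'll follow the arc down and press.

```bash
python3 -m pendant '[[1,[-5,0,4],[0,0,0]],[1,[-5,0,5],[0,0,0]],[1,[-3,0,6],[0,0,0]],[1,[-3,0,7],[0,0,0]],[1,[-2,0,6],[0,0,0]],[1,[-1,0,5],[0,0,0]],[1,[0,0,4],[0,0,0]],[1,[0,0,0],[0,0,0]]]'
python3 -c "
from h import *;tcp()"
python3 -m pendant '[[1,[0,0,2],[0,0,0]],[1,[0,0,1],[0,0,0]],[1,[0,0,0],[0,0,0]]]'
python3 -c "
from h import *;tcp()"
```

```text
clock: 15.7
tool_pos: [0.4659, 0.2776, 0.035]
eef_rot: [-0.095, 0.995, -0.0, -0.0]
contact_force: [0.3, 0.1, 0.0]
opening: 0.008
finger_force: 0.0
t 15.7 tcp tray [-64.3   5.4  35. ] ydir 90.0 zdir [-0.001 -0.001 -1.   ] F [0.3 0.1 0. ] open 0.008
clock: 16.08
tool_pos: [0.4662, 0.2778, 0.0329]
eef_rot: [-0.095, 0.995, -0.0, 0.0]
contact_force: [-0.1, -0.6, 5.4]
opening: 0.006
finger_force: 2.6
t 16.075 tcp tray [-63.9   5.5  32.9] ydir 90.0 zdir [ 0.  0. -1.] F [-0.1 -0.6  5.4] open 0.006
```

```bash
python3 -m pendant '[[1,[0,0,1],[0,0,0]],[1,[0,0,1],[0,0,0]],[1,[0,0,0],[0,0,0]]]'
python3 -m pendant '[[1,[0,0,-15],[0,0,0]],[1,[0,0,-45],[0,0,0]],[1,[0,0,-50],[0,0,0]],[1,[30,0,-30],[0,0,0]],[1,[50,0,0],[0,0,0]],[1,[0,0,0],[0,0,0]]]'
python3 - <<'E'
from h import *
S,R=tcp();d=cams.snapshot('scene');a=cv2.resize(d['img'][200:330,220:480,::-1],None,fx=2.5,fy=2.5)
cv2.imwrite('pics/s6.png',a)
d=cams.snapshot('top');b=cv2.resize(d['img'][170:380,270:480,::-1],None,fx=2.7,fy=2.7);cv2.imwrite('pics/t6.png',b)
E
```

```text
clock: 16.45
tool_pos: [0.4662, 0.2778, 0.0327]
eef_rot: [-0.095, 0.995, -0.0, 0.001]
contact_force: [-4.1, -2.7, 23.7]
opening: 0.006
finger_force: 11.2
clock: 17.2
tool_pos: [0.3839, 0.2611, 0.171]
eef_rot: [-0.097, 0.995, -0.001, -0.001]
contact_force: [1.0, 0.3, -0.2]
opening: 0.006
finger_force: 0.0
t 17.2 tcp tray [-147.9    4.7  171. ] ydir 90.2 zdir [-0.003 -0.003 -1.   ] F [ 1.   0.3 -0.2] open 0.006
```

View pics/s6.png

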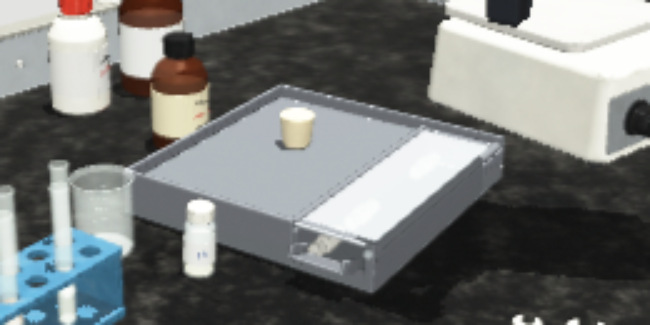

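The lid lies flat over the trough with a firm stop at 33 mm. The stopper and glassware are in place.

```bash
python3 -c "
from plant import r;print(r.finish_job())"
```

```text
the job is handed in; nothing more can be done
None
```

I swept all three unions into the trough and pressed the lid shut (firm stop at 33 mm); the stopper is still standing and the vial, beaker and bottle look undisturbed. I handed the job in at about 17 s; no verdict was shown.

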